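# Set the iris of the suction tester and start the test

## Robot

A 6-joint arm with a two-finger parallel gripper is mounted at the origin on the work surface. World frame = base frame: x ahead of the robot, y to its left, z up, the work surface at z = 0. Lengths are in m, angles in degrees, forces in N, time in s.
With the tool pointing down it reaches from about 0.425 to 1.125 m from the base axis. Payload 14.9 kg.
Tool frame: the origin (TCP) lies between the finger pads; the fingertips stand 17 mm ahead of it and the grasp point (between the pads) lies 2 mm behind it; z points along the fingers, y is the line along which they close (so a half turn about z gives the same grasp; the last joint's range is limited). The gripper opens to 91 mm and grips with 3 to 60 N. Pads are 32 mm wide; open, the fingers measure 118 mm over their backs; the gripper's body (76 mm by 178 mm) begins 60 mm behind the grasp point.
Start: joints at [-68.199, 21.709, 99.362, -0, 58.929, -1.908], TCP at [0.281, -0.641, 0.231] pointing down, gripper open.
Joint ranges: [-158.91, 158.91], [-42.39, 125.64], [0.06, 152.35], [-60.88, 240.88], [17.5, 164.5], [-176.32, 176.32]. Speed limits (degrees/s): [108.29, 108.29, 136.94, 180, 180, 180].

## Interface

Orientations are given as a 3x3 rotation matrix whose columns are the frame's x, y, z axes.
In Python, from station import r, cams gives the robot as it stands.
- The arm moves only by the tool send_rows, never from a script. Its argument "moves" is a list of rows, each an object of numbers: "hand": the closure, from -1 (fully open) to 1 (shut), so that 0 is half open; "dx", "dy", "dz": the shift along the world's x, y, z in mm; "turn": the turn about the world's z in rad. A call has 1 to 20 rows; each row shifts and turns the commanded pose from where the row before left it; what a row does not reach is not made up. A row lasts 1/8 s, in which the tool goes at most 62.5 mm and 10.7 degrees, less where a joint would pass 70% of its speed; a pose out of reach is approached as far as the arm can. A call is refused whole if a number of a shift passes 62.5 or a number of a turn 0.188, either way. A call with a gripper value outside its range is refused whole. The fingers move at their own pace and stop on an object; the grip force is fixed at half the most. Time passes only in rows, so rows that do not move let the fingers close. It gives the time, the measured TCP pose, the force, the opening and the grip force at its end, in the units of the state.
- r.get_state(): the state, without advancing time (a new reading comes with each control period).
- cams.read_camera(name): name is "scene" or "side" or "wrist"; returns a dict with "image" (480x640x3 uint8, red, green, blue), "camera_matrix" (3x3 intrinsics, pixels), "camera_from_world" (4x4, takes a point from world to camera coordinates); the wrist camera has in their place "tool_from_camera" (4x4, takes a point from camera to tool coordinates, whose origin is the TCP and whose axes are the flange's). Camera axes: x right, y up, looking along -z (the intrinsics and any distortion apply to the point x, -y, -z); pixel columns grow to the right and rows downward; lengths in m; the calibration is good to about 2 mm. A picture is of the moment at which its call begins: read the wrist's pose just before it. There is no depth.
- r.sign_off(): hands the job in; it is judged then, once.
The state is a dict: "clock": time; "qpos": joint angles; "joint_velocities": joint speeds; "joint_torque": joint torques, N m; "position": TCP position; "tcp_rot": TCP orientation; "force": force on the tool from outside, world axes, zero at the start; "ft_torque": the same for the moment, N m; "width": finger opening in m; "grip_force": force on a finger pad.
Only numpy, scipy, OpenCV 4.12 (cv2) and the standard library are available. Lean on these libraries where they do the work, as an engineer would, in place of code of your own. Each camera call takes 0.05 s, during which the arm holds its last target. There are 200 camera calls.

## Task

Set the iris on the suction tester for the next vacuum cleaner: with your fingertips gently push the lever's black knob round its arc until the red pointer points at the blue dot on the dial, then press the green start button on the yellow remote right down and let it go, leaving the iris on its mark. Keep off the red stop button, do not pick up or shove the remote, and leave the jar, the screwdriver and the nozzle where they are.

Things in the scene. Friction and masses are not known exactly. Their poses are not given: they have to be found in the camera images.
- tester: The suction tester: a grey sheet-steel box 320 x 320 x 110 mm bolted to the bench, origin at the centre of its underside, x and y along its sides; its -x side is the middle of the scale. In one corner of its top panel, 118 mm along +x and 118 mm along +y, a round vacuum gauge stands up to 65 mm above the panel.
- iris_axis (a point): Point on the vertical turning axis of the iris, on the tester's top panel, 110 mm above the bench. Round it lies a white dial plate of radius 149 mm with black ticks. A fixed hollow steel collar of radius 66 mm, with the iris blades inside, rises 47 mm above this point.
- iris (a joint): Angle of the iris ring and its lever about the vertical axis, rad, positive counter-clockwise seen from above; 0 when the lever points along the box's -x, end stops at -0.96 and +0.96. It moves against dry friction of 0.25 Nm (about 2.5 N at the knob) and stays where it is left.
- knob_top (a point): Centre of the top face of the lever's black knob: an upright round post 18 mm in diameter, 98 mm from the iris axis. Its top is 58 mm above the tester's panel; it can be pushed over the upper 40 mm of its height (below is the flat steel lever, 16 mm wide, its top 15 mm above the panel). The x axis runs outward along the lever.
- pointer_tip (a point): Tip of the red pointer on the end of the lever, 128 mm from the iris axis, just above the dial. The x axis runs outward along the lever, from the iris axis through the knob and the pointer.
- blue_dot_centre (a point): Centre of the round blue dot, 14 mm in diameter, stuck flat on the white dial 126 to 142 mm from the iris axis: the setting that is wanted. The pointer is at the dot when the lever's line, prolonged, crosses the dot.
- yellow_dot_centre (a point): Centre of a yellow dot of the same size on the other side of the scale: the setting for another machine, not wanted now.
- start_top (a point): Centre of the top face of the round green start button, 28 mm in diameter, on the remote. It stands 8 mm proud, 58 mm above the bench, and goes straight down 5 mm; it begins to move at 2.3 N, is right down at 4.5 N, and springs back.
- start (a joint): Travel of the green button, m: 0 when up, 0.005 when right down.
- stop_top (a point): Centre of the top face of the red stop button, like the green one, 60 mm from it on the same remote.
- stop (a joint): Travel of the red button, m: 0 when up, 0.005 when right down.
- remote: The remote switch: a loose yellow box 72 x 130 x 50 mm, 0.45 kg, lying flat on the bench to the left or the right of the tester. Origin at the centre of its underside; the green button lies 30 mm along its +y, the red one 30 mm along its -y.
- jar_mid (a point): Centre of a loose clear jar with a red lid, 64 mm in diameter, 85 mm high. Not to be disturbed.
- driver_mid (a point): Middle of a loose screwdriver with an orange handle, about 200 mm long, lying on the bench; x axis along it. Not to be disturbed.
- nozzle_mid (a point): Middle of a loose black crevice nozzle, 180 mm long, 38 mm high, lying on the bench; x axis along it. Not to be disturbed.

How it is judged:
By the outcome, as a careful person would: the job done as asked, in the order asked, and still so for the second after the job is handed in, with the robot touching nothing.
It also fails if it takes over 45 s, if anything falls off the work surface, if the arm or the gripper's body presses on something with over 40 N, if the wrist force passes 120 N, or if a joint passes its speed limit or range.

## Working session

There is one attempt and no reset: what is moved stays moved. The work goes in short steps, Python scripts to look and compute and a tool call to move; the robot and the scene stay as the last step left them, time stands still between calls to the robot, and variables do not carry over. Pictures are saved under pics/ and viewed, at most 10 in all, crops included, and the job is handed in when it is done.

Besides the shell and the picture viewer there is one more tool, called after "Emit:" in YAML: its name, and indented under it one key for each argument. send_rows: Moves the arm, as the interface text tells. Its arguments: {"type":"object","properties":{"moves":{"type":"array","items":{"type":"object","properties":{"hand":{"type":"number"},"dx":{"type":"number"},"dy":{"type":"number"},"dz":{"type":"number"},"turn":{"type":"number"}}}}},"required":["moves"]}

```bash
mkdir -p pics; cat > h.py <<'E'
import numpy as np, cv2
from station import r, cams
def grab(n, f=None):
    s=r.get_state(); c=cams.read_camera(n); K=np.array(c["camera_matrix"])
    if n=="wrist":
        T=np.eye(4); T[:3,:3]=s["tcp_rot"]; T[:3,3]=s["position"]
        M=T@np.array(c["tool_from_camera"])
    else: M=np.linalg.inv(np.array(c["camera_from_world"]))
    im=np.array(c["image"])
    if f: cv2.imwrite(f, im[:,:,::-1])
    return im,K,M,c
def ray(K,M,u,v):
    d=np.linalg.inv(K)@[u,v,1]; d=M[:3,:3]@[d[0],-d[1],-d[2]]
    return M[:3,3],d
def onz(K,M,u,v,z):
    o,d=ray(K,M,u,v); return o+d*(z-o[2])/d[2]
def proj(K,M,p):
    q=np.linalg.inv(M)@np.append(p,1); w=K@[q[0],-q[1],-q[2]]; return w[:2]/w[2]
E
python3 - <<'E'
from h import *
for n in ("scene","side","wrist"):
    im,K,M,c=grab(n,f"pics/{n}0.png"); print(n,[k for k in c],np.round(M[:3,3],3),np.round(K[0,0]))
    if 'dist' in str(c.keys()): print(c)
E
```

```text
scene ['image', 'camera_matrix', 'camera_from_world'] [ 1.169 -0.553  1.294] 612.0
side ['image', 'camera_matrix', 'camera_from_world'] [0.197 0.726 0.826] 502.0
wrist ['image', 'camera_matrix', 'tool_from_camera'] [ 0.354 -0.608  0.385] 431.0
```

View pics/scene0.png

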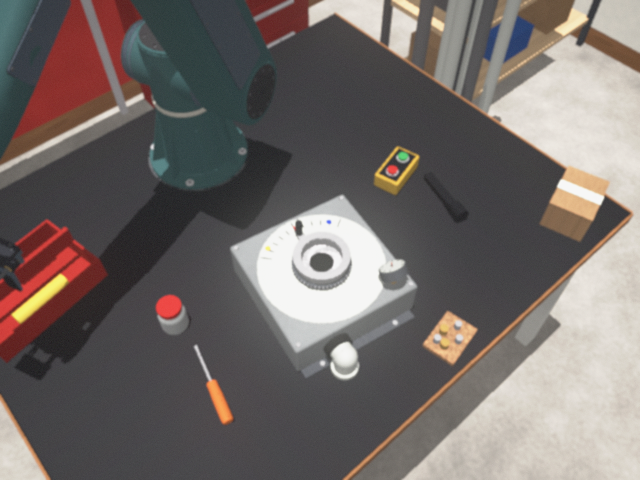

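View pics/side0.png

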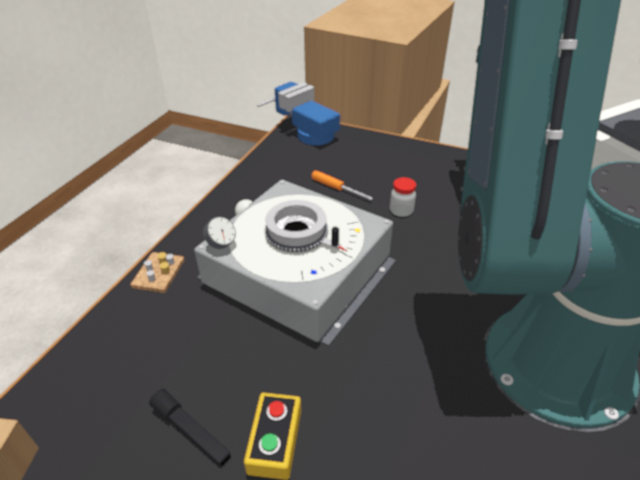

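The scene view shows the blue dot at (329,222), yellow dot (268,248), knob (298,226), green button (403,157) and red (392,171). In the side view the blue dot is at (314,272), yellow (357,230), knob (335,236), green (269,442) and red (277,410).

```bash
cat > m.py <<'E'
from h import *
def blob(im,lo,hi,box):
    h=cv2.cvtColor(im,cv2.COLOR_RGB2HSV); m=cv2.inRange(h,np.array(lo),np.array(hi))
    k=np.zeros_like(m); x0,y0,x1,y1=box; k[y0:y1,x0:x1]=m[y0:y1,x0:x1]
    n,l,st,c=cv2.connectedComponentsWithStats(k)
    if n<2: return None
    i=1+np.argmax(st[1:,4]); return c[i],st[i,4]
def fitc(P):
    A=np.c_[2*P,np.ones(len(P))]; s=np.linalg.lstsq(A,(P**2).sum(1),rcond=None)[0]
    return s[:2],np.sqrt(s[2]+s[0]**2+s[1]**2)
E
python3 - <<'E'
from m import *
B={"scene":dict(blue=(318,214,340,230),yel=(258,240,278,256),grn=(390,145,418,168),dial=(250,205,400,330)),
   "side":dict(blue=(304,264,324,280),yel=(348,222,366,238),grn=(250,425,290,460),dial=(220,190,372,285))}
C=dict(blue=([100,90,60],[135,255,255],.11),yel=([18,70,120],[38,255,255],.11),grn=([45,90,60],[90,255,255],.058))
for n in B:
    im,K,M,c=grab(n); print(n)
    for k,(lo,hi,z) in C.items():
        b=blob(im,lo,hi,B[n][k]); 
        if b: print(k,b[0].round(1),b[1],onz(K,M,*b[0],z).round(4))
    x0,y0,x1,y1=B[n]["dial"]; g=im.min(2); sub=np.zeros_like(g); sub[y0:y1,x0:x1]=(g[y0:y1,x0:x1]>205)*255
    cs,_=cv2.findContours(sub,cv2.RETR_EXTERNAL,cv2.CHAIN_APPROX_NONE); c=max(cs,key=cv2.contourArea)
    h=cv2.convexHull(c)[:,0]; P=np.array([onz(K,M,*p,.11)[:2] for p in h])
    for _ in range(5):
        ctr,R=fitc(P); e=abs(np.hypot(*(P-ctr).T)-R); P=P[e<max(.003,np.median(e)*2)]
    print("dial",ctr.round(4),R.round(4),len(P))
    kn={"scene":(299,222),"side":(335,229)}[n]; print("knobtop~",onz(K,M,*kn,.168).round(3))
E
```

```text
scene
blue [328.5 221.5] 12 [0.5017 0.0578 0.11  ]
yel [267.6 248.3] 14 [ 0.467  -0.1032  0.11  ]
grn [402.6 155.1] 66 [0.434  0.3916 0.058 ]
dial [ 0.5861 -0.0382] 0.1525 27
knobtop~ [ 0.491 -0.025  0.168]
side
blue [313.1 271.7] 16 [0.4998 0.056  0.11  ]
yel [357.1 229.8] 15 [ 0.4627 -0.1055  0.11  ]
grn [268.8 441.2] 224 [0.4306 0.3936 0.058 ]
dial [ 0.5833 -0.0411] 0.1503 33
knobtop~ [ 0.484 -0.023  0.168]
```

Emit:
send_rows:
  moves:
    - {"dz": 40,"hand": 1}
    - {"dz": 50,"hand": 1}
    - {"dz": 30,"dx": 18,"dy": 50,"hand": 1}
    - {"dx": 20,"dy": 58,"hand": 1}
    - {"dx": 20,"dy": 58,"hand": 1}
    - {"dx": 20,"dy": 58,"hand": 1}
    - {"dx": 20,"dy": 58,"hand": 1}
    - {"dx": 20,"dy": 58,"hand": 1}
    - {"dx": 20,"dy": 58,"hand": 1}
    - {"dx": 20,"dy": 58,"hand": 1}
    - {"dx": 20,"dy": 58,"hand": 1}
    - {"dx": 20,"dy": 56,"hand": 1}
    - {"hand": 1}
    - {"hand": 1}

```text
schema error: expected keys hand, dx, dy, dz, turn
```

```bash
python3 - <<'E'
from h import *
s=r.get_state(); print(s["clock"],s["position"],np.round(s["tcp_rot"],3),s["width"],np.round(s["qpos"],1))
im,K,M,c=grab("wrist","pics/w1.png"); print(np.round(M,3))
np.savez("w1.npz",im=im,K=K,M=M)
E
```

```text
0.25 [ 0.28141043 -0.64079827  0.23063678] [[ 0.916  0.402 -0.   ]
 [ 0.402 -0.916  0.   ]
 [ 0.    -0.    -1.   ]] 0.09129876261340776 [-68.2  21.7  99.4   0.   58.9  -1.9]
[[ 0.402  0.879  0.256  0.354]
 [-0.916  0.386  0.112 -0.608]
 [ 0.    -0.28   0.96   0.385]
 [ 0.     0.     0.     1.   ]]
```

View pics/w1.png

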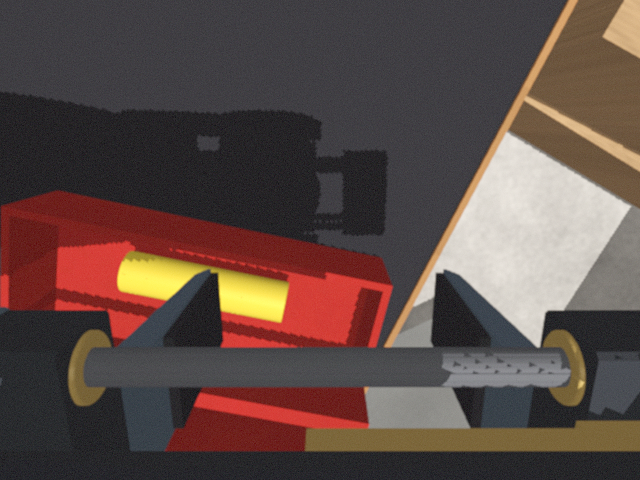

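The first wrist picture shows the red tray and the fingers. The move was refused because every row needs all its keys.

Emit:
send_rows:
  moves:
    - {"dx": 0,"dy": 0,"dz": 40,"turn": 0,"hand": 1}
    - {"dx": 0,"dy": 0,"dz": 50,"turn": 0,"hand": 1}
    - {"dx": 15,"dy": 50,"dz": 30,"turn": -0.06,"hand": 1}
    - {"dx": 20,"dy": 58,"dz": 0,"turn": -0.06,"hand": 1}
    - {"dx": 20,"dy": 58,"dz": 0,"turn": -0.06,"hand": 1}
    - {"dx": 20,"dy": 58,"dz": 0,"turn": -0.06,"hand": 1}
    - {"dx": 20,"dy": 58,"dz": 0,"turn": -0.06,"hand": 1}
    - {"dx": 20,"dy": 58,"dz": 0,"turn": -0.06,"hand": 1}
    - {"dx": 20,"dy": 58,"dz": 0,"turn": -0.06,"hand": 1}
    - {"dx": 20,"dy": 58,"dz": 0,"turn": -0.06,"hand": 1}
    - {"dx": 20,"dy": 58,"dz": 0,"turn": -0.06,"hand": 1}
    - {"dx": 10,"dy": 40,"dz": 0,"turn": -0.04,"hand": 1}
    - {"dx": 0,"dy": 0,"dz": 0,"turn": 0,"hand": 1}
    - {"dx": 0,"dy": 0,"dz": 0,"turn": 0,"hand": 1}

```text
clock: 2.05
position: [0.4663, -0.0872, 0.3509]
tcp_rot: [[0.986, -0.165, 0.0], [-0.165, -0.986, -0.0], [0.0, 0.0, -1.0]]
force: [0.4, -0.9, 0.3]
width: 0.0003
grip_force: 0.0
```

```bash
python3 - <<'E'
from h import *
s=r.get_state(); print(s["clock"],s["position"],np.round(s["tcp_rot"],3),s["width"],np.round(s["qpos"],1))
im,K,M,c=grab("wrist","pics/w2.png"); print(np.round(M,3))
np.savez("w2.npz",im=im,K=K,M=M)
E
```

```text
2.05 [ 0.46634827 -0.08723349  0.35093786] [[ 0.986 -0.165  0.   ]
 [-0.165 -0.986 -0.   ]
 [ 0.     0.    -1.   ]] 0.00026096365194492975 [-13.4  -7.5 119.2  -0.   68.3  86.1]
[[-0.165  0.947  0.276  0.544]
 [-0.986 -0.158 -0.046 -0.1  ]
 [ 0.    -0.28   0.96   0.505]
 [ 0.     0.     0.     1.   ]]
```

View pics/w2.png

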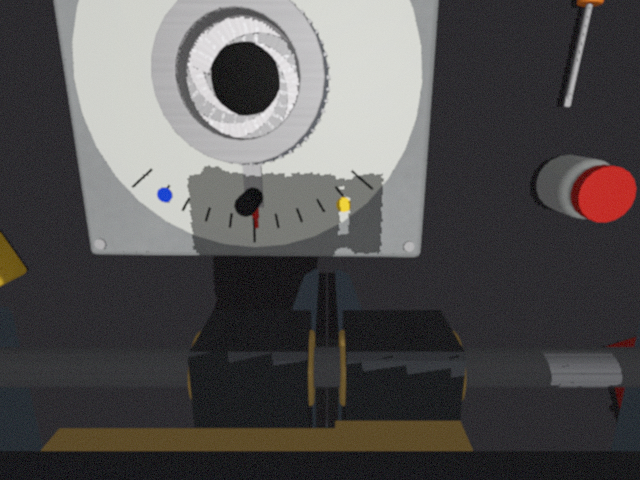

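The dial is seen from close by: blue dot (165,195), yellow dot (344,205), knob top (250,200), red pointer (256,217), collar centre near (243,78), and the jar to the right at (600,190).

```bash
cat >> m.py <<'E'
def ang(p,a): return np.degrees(np.arctan2(p[1]-a[1],p[0]-a[0]))
E
python3 - <<'E'
from m import *
d=np.load("w2.npz"); im,K,M=d["im"],d["K"],d["M"]
bl=onz(K,M,*blob(im,[100,120,60],[135,255,255],(150,180,180,210))[0],.11)
ye=onz(K,M,*blob(im,[20,120,120],[38,255,255],(330,190,360,220))[0],.11)
# red pointer pixels
h=cv2.cvtColor(im,cv2.COLOR_RGB2HSV); m=((h[...,0]<8)|(h[...,0]>172))&(h[...,1]>110)&(h[...,2]>60); m[:170]=0;m[240:]=0;m[:,:230]=0;m[:,280:]=0
ys,xs=np.nonzero(m); P=np.array([onz(K,M,x,y,.118)[:2] for x,y in zip(xs,ys)])
# collar inner/outer top: dial outline by columns, brightness edge on left and right
g=im.min(2).astype(int); E=[]
for row in range(20,160,4):
    for rng in (range(60,140),range(435,350,-1)):
        rng=list(rng); v=[g[row,x] for x in rng]; 
        i=[k for k in range(len(v)) if v[k]>195]
        if i: E.append(onz(K,M,rng[i[0]],row,.11)[:2])
E=np.array(E)
for _ in range(6):
    c,R=fitc(E); e=abs(np.hypot(*(E-c).T)-R); E=E[e<max(.0015,2*np.median(e))]
print("axis",c,R,len(E)); 
print("bl",bl,np.hypot(*(bl[:2]-c)),ang(bl,c)); print("ye",ye,np.hypot(*(ye[:2]-c)),ang(ye,c))
print("ptr",P.mean(0),len(P),np.hypot(*(P.mean(0)-c)),ang(P.mean(0),c), [np.hypot(*(p-c)).round(3) for p in (P[0],P[-1])])
mk=((g<45)*255).astype('uint8'); b=np.zeros_like(mk); b[180:222,230:270]=mk[180:222,230:270]
ys,xs=np.nonzero(b); print("dark",xs.min(),xs.max(),ys.min(),ys.max())
E
```

```text
axis [ 0.58425753 -0.03803431] 0.14825149296040097 70
bl [0.50013451 0.05963657 0.11      ] 0.12890416431220017 130.7380146056284
ye [ 0.46383277 -0.10226818  0.11      ] 0.1364848432489991 -151.92479676326468
ptr [ 0.46628654 -0.02051788] 79 0.11926432355944737 171.55437946761177 [np.float64(0.11), np.float64(0.128)]
dark 230 261 188 221
```

Emit:
send_rows:
  moves:
    - {"dx": 20,"dy": 25,"dz": 0,"turn": 0,"hand": 1}
    - {"dx": 0,"dy": 0,"dz": -45,"turn": 0,"hand": 1}
    - {"dx": 0,"dy": 0,"dz": -50,"turn": 0,"hand": 1}
    - {"dx": 0,"dy": 0,"dz": -50,"turn": 0,"hand": 1}
    - {"dx": 0,"dy": 0,"dz": -41,"turn": 0,"hand": 1}
    - {"dx": 0,"dy": 0,"dz": 0,"turn": 0,"hand": 1}

```text
clock: 2.85
position: [0.4846, -0.0627, 0.1628]
tcp_rot: [[0.986, -0.167, -0.005], [-0.167, -0.986, 0.001], [-0.005, -0.0, -1.0]]
force: [0.8, -0.3, 0.7]
width: 0.0007
grip_force: 0.0
```

Emit:
send_rows:
  moves:
    - {"dx": -1,"dy": 4.7,"dz": 0,"turn": -0.045,"hand": 1}
    - {"dx": -0.8,"dy": 4.8,"dz": 0,"turn": -0.045,"hand": 1}
    - {"dx": -0.6,"dy": 4.8,"dz": 0,"turn": -0.045,"hand": 1}
    - {"dx": -0.4,"dy": 4.8,"dz": 0,"turn": -0.045,"hand": 1}
    - {"dx": -0.1,"dy": 4.8,"dz": 0,"turn": -0.045,"hand": 1}
    - {"dx": 0.1,"dy": 4.8,"dz": 0,"turn": -0.045,"hand": 1}
    - {"dx": 0.3,"dy": 4.8,"dz": 0,"turn": -0.045,"hand": 1}
    - {"dx": 0.6,"dy": 4.8,"dz": 0,"turn": -0.045,"hand": 1}
    - {"dx": 0.8,"dy": 4.8,"dz": 0,"turn": -0.045,"hand": 1}
    - {"dx": 1,"dy": 4.7,"dz": 0,"turn": -0.045,"hand": 1}
    - {"dx": 1.2,"dy": 4.7,"dz": 0,"turn": -0.045,"hand": 1}
    - {"dx": 1.5,"dy": 4.6,"dz": 0,"turn": -0.045,"hand": 1}
    - {"dx": 1.7,"dy": 4.5,"dz": 0,"turn": -0.045,"hand": 1}
    - {"dx": 1.9,"dy": 4.4,"dz": 0,"turn": -0.045,"hand": 1}
    - {"dx": 2.1,"dy": 4.3,"dz": 0,"turn": -0.045,"hand": 1}
    - {"dx": 0,"dy": 0,"dz": 0,"turn": 0,"hand": 1}

```text
clock: 4.85
position: [0.4958, 0.0079, 0.1668]
tcp_rot: [[0.666, -0.746, 0.002], [-0.746, -0.666, -0.0], [0.002, -0.002, -1.0]]
force: [-0.5, -0.2, 0.0]
width: 0.0001
grip_force: 0.1
```

```bash
cat > p.py <<'E'
from m import *
def ptr(im,K,M,c):
    h=cv2.cvtColor(im,cv2.COLOR_RGB2HSV); m=(((h[...,0]<8)|(h[...,0]>172))&(h[...,1]>110)&(h[...,2]>60))
    ys,xs=np.nonzero(m); P=np.array([onz(K,M,x,y,.118)[:2] for x,y in zip(xs,ys)])
    rr=np.hypot(*(P-c).T); P=P[(rr>.105)&(rr<.135)]; 
    return P.mean(0),len(P),np.hypot(*(P.mean(0)-c)),ang(P.mean(0),c)
E
python3 - <<'E'
from p import *
s=r.get_state(); print(s["clock"],s["position"],s["force"],np.round(s["qpos"],1))
c=np.array([.5843,-.038])
im,K,M,_=grab("wrist","pics/w3.png"); np.savez("w3.npz",im=im,K=K,M=M)
try: print(ptr(im,K,M,c))
except Exception as e: print(e)
for n in ("scene","side"):
    im,K,M,_=grab(n)
    try: print(n,ptr(im,K,M,c))
    except Exception as e: print(e)
E
```

```text
4.85 [0.49582481 0.00786449 0.16684831] [-0.49687303 -0.23623509  0.01797167] [ -1.8   8.7 124.6  -0.   46.6 136.4]
operands could not be broadcast together with shapes (0,) (2,) 
scene (array([nan, nan]), 0, np.float64(nan), np.float64(nan))
side (array([0.49505153, 0.02949523]), 7, np.float64(0.11189681254056288), np.float64(142.90116667860613))p.py:6: RuntimeWarning: Mean of empty slice.
  return P.mean(0),len(P),np.hypot(*(P.mean(0)-c)),ang(P.mean(0),c)
  ret = um.true_divide(
```

View pics/w3.png

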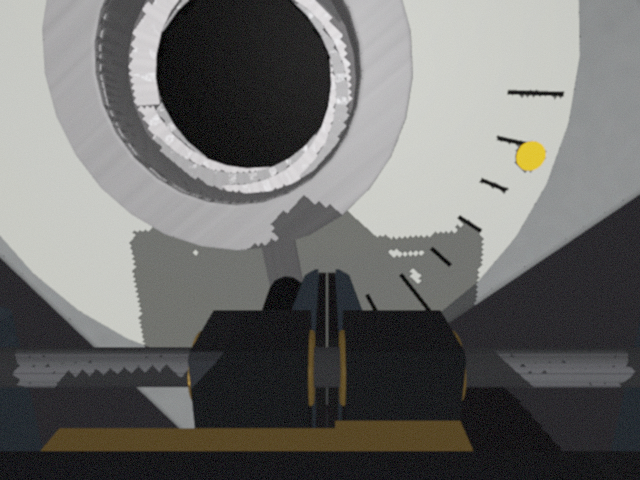

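The fingers are against the knob (at about (285,295)) and the lever has moved most of the way; the pointer is hidden behind the fingers. I'll push a bit further, then back off to look.

Emit:
send_rows:
  moves:
    - {"dx": 1.8,"dy": 3.3,"dz": 0,"turn": 0,"hand": 1}
    - {"dx": 1.9,"dy": 3.3,"dz": 0,"turn": 0,"hand": 1}
    - {"dx": 2.1,"dy": 3.2,"dz": 0,"turn": 0,"hand": 1}
    - {"dx": 0,"dy": 0,"dz": 0,"turn": 0,"hand": 1}
    - {"dx": -10,"dy": -15,"dz": 0,"turn": 0,"hand": 1}
    - {"dx": -5,"dy": -10,"dz": 20,"turn": 0,"hand": 1}
    - {"dx": -5,"dy": -10,"dz": 50,"turn": 0,"hand": 1}
    - {"dx": -10,"dy": -10,"dz": 50,"turn": 0,"hand": 1}
    - {"dx": 0,"dy": 0,"dz": 50,"turn": 0,"hand": 1}
    - {"dx": 0,"dy": 0,"dz": 0,"turn": 0,"hand": 1}
    - {"dx": 0,"dy": 0,"dz": 0,"turn": 0,"hand": 1}

```text
clock: 6.38
position: [0.4698, -0.0272, 0.3342]
tcp_rot: [[0.666, -0.746, -0.001], [-0.746, -0.666, 0.0], [-0.0, 0.0, -1.0]]
force: [-1.0, 0.4, -0.7]
width: 0.0004
grip_force: 0.0
```

```bash
cat > look.py <<'E'
from p import *
import sys
s=r.get_state(); print(s["clock"],s["position"].round(4),np.round(s["qpos"],1),np.round(s["tcp_rot"][:2,0] if hasattr(s["tcp_rot"],'shape') else s["tcp_rot"],3))
c=np.array([.5843,-.038])
for n in ("wrist","scene","side"):
    im,K,M,_=grab(n,"pics/%s%s.png"%(n,sys.argv[1]))
    try:
        print(n,"ptr",ptr(im,K,M,c))
        u,v=proj(K,M,[.5,.0585,.11]).astype(int); w=20 if n=="wrist" else 9
        b=blob(im,[100,100,50],[135,255,255],(u-w,v-w,u+w,v+w)); p=onz(K,M,*b[0],.11); print("  blue",b,p.round(4),ang(p,c))
    except Exception as e: print(e)
E
python3 -W ignore look.py 4
```

```text
6.375 [ 0.4698 -0.0272  0.3342] [ -6.2  -7.  120.5   0.   66.5 132.1] [ 0.666 -0.746]
wrist ptr (array([0.50078833, 0.04680502]), 63, np.float64(0.11902138835530753), np.float64(134.5597466720512))
  blue (array([238.71812081, 254.96644295]), np.int32(149)) [0.5005 0.0601 0.11  ] 130.5192490936175
scene ptr (array([nan, nan]), 0, np.float64(nan), np.float64(nan))
  blue (array([329.2, 221.6]), np.int32(5)) [0.503  0.0589 0.11  ] 129.99398031782465
side ptr (array([0.50271431, 0.03925756]), 7, np.float64(0.1123608305093839), np.float64(136.56079742396452))
  blue (array([313.        , 271.66666667]), np.int32(18)) [0.5   0.056 0.11 ] 131.89447400272027
```

View pics/wrist4.png

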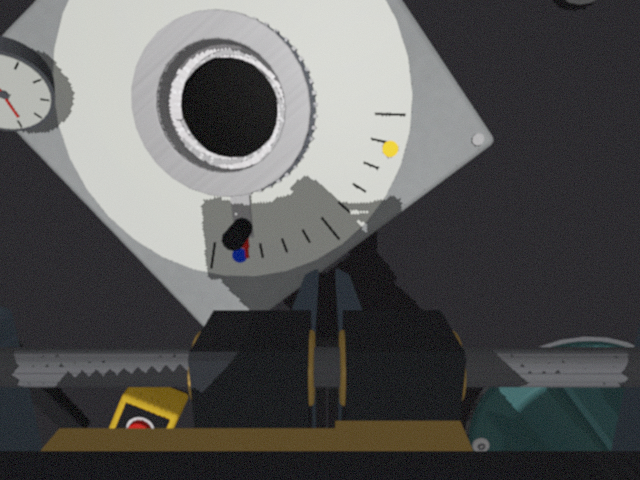

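The pointer (visible red at (247,247), partly under the knob) lies about 3° short of the blue dot (239,255). I'll push about 5 mm more.

Emit:
send_rows:
  moves:
    - {"dx": 17,"dy": 25,"dz": -30,"turn": 0,"hand": 1}
    - {"dx": 0,"dy": 0,"dz": -50,"turn": 0,"hand": 1}
    - {"dx": 0,"dy": 0,"dz": -50,"turn": 0,"hand": 1}
    - {"dx": 0,"dy": 0,"dz": -38,"turn": 0,"hand": 1}
    - {"dx": 0,"dy": 0,"dz": 0,"turn": 0,"hand": 1}
    - {"dx": 4,"dy": 6,"dz": 0,"turn": 0,"hand": 1}
    - {"dx": 4,"dy": 6,"dz": 0,"turn": 0,"hand": 1}
    - {"dx": 3,"dy": 4.4,"dz": 0,"turn": 0,"hand": 1}
    - {"dx": 2.5,"dy": 4,"dz": 0,"turn": 0,"hand": 1}
    - {"dx": 2.5,"dy": 4,"dz": 0,"turn": 0,"hand": 1}
    - {"dx": 0,"dy": 0,"dz": 0,"turn": 0,"hand": 1}
    - {"dx": -10,"dy": -15,"dz": 0,"turn": 0,"hand": 1}
    - {"dx": -10,"dy": -15,"dz": 20,"turn": 0,"hand": 1}
    - {"dx": -5,"dy": -20,"dz": 50,"turn": 0.1,"hand": 1}
    - {"dx": -15,"dy": -10,"dz": 50,"turn": 0.1,"hand": 1}
    - {"dx": 0,"dy": 0,"dz": 50,"turn": 0.1,"hand": 1}
    - {"dx": 0,"dy": 0,"dz": 0,"turn": 0,"hand": 1}
    - {"dx": 0,"dy": 0,"dz": 0,"turn": 0,"hand": 1}

```text
clock: 8.78
position: [0.4628, -0.0378, 0.3362]
tcp_rot: [[0.856, -0.516, -0.001], [-0.516, -0.856, 0.0], [-0.001, 0.0, -1.0]]
force: [-0.2, -0.3, -0.9]
width: 0.0003
grip_force: 0.0
```

```bash
python3 -W ignore look.py 5; python3 - <<'E'
import cv2
i=cv2.imread("pics/wrist5.png"); cv2.imwrite("pics/c5.png",cv2.resize(i[0:320,100:500],(800,640))[:600])
E
```

```text
8.775 [ 0.4628 -0.0378  0.3362] [ -7.6  -7.8 121.    0.   66.8 113.5] [ 0.856 -0.516]
wrist ptr (array([0.50451397, 0.05119054]), 44, np.float64(0.11966939655975026), np.float64(131.81444994822306))
  blue (array([213.384, 227.312]), np.int32(125)) [0.5    0.0602 0.11  ] 130.63260908646163
scene ptr (array([nan, nan]), 0, np.float64(nan), np.float64(nan))
'NoneType' object is not subscriptable
side ptr (array([0.50814192, 0.04223964]), 8, np.float64(0.11062754319996591), np.float64(133.5050707179854))
  blue (array([313.15789474, 271.68421053]), np.int32(19)) [0.4997 0.0559 0.11  ] 132.02537672469302
```

View pics/c5.png

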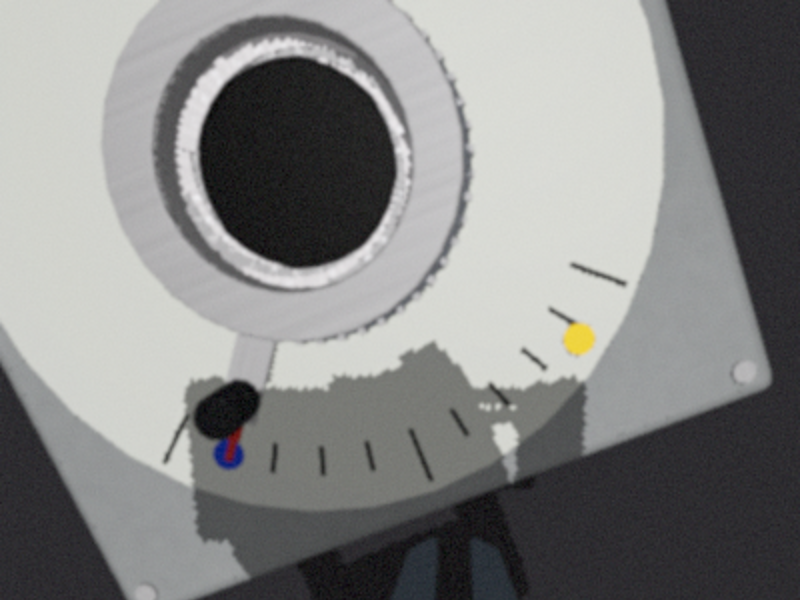

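The red pointer's tip now lies at the centre of the blue dot (crop pixel (230,458)), so the iris is set. On to the remote.

Emit:
send_rows:
  moves:
    - {"dx": 0,"dy": 40,"dz": 0,"turn": 0.07,"hand": 1}
    - {"dx": 0,"dy": 40,"dz": 0,"turn": 0.07,"hand": 1}
    - {"dx": 0,"dy": 40,"dz": 0,"turn": 0.07,"hand": 1}
    - {"dx": 0,"dy": 40,"dz": 0,"turn": 0.07,"hand": 1}
    - {"dx": 0,"dy": 40,"dz": 0,"turn": 0.07,"hand": 1}
    - {"dx": 0,"dy": 40,"dz": 0,"turn": 0.07,"hand": 1}
    - {"dx": -20,"dy": 40,"dz": 0,"turn": 0.07,"hand": 1}
    - {"dx": -20,"dy": 40,"dz": 0,"turn": 0.07,"hand": 1}
    - {"dx": -20,"dy": 40,"dz": 0,"turn": 0.07,"hand": 1}
    - {"dx": -30,"dy": 40,"dz": 0,"turn": 0.07,"hand": 1}
    - {"dx": -30,"dy": 17,"dz": -20,"turn": 0,"hand": 1}
    - {"dx": 0,"dy": 0,"dz": -30,"turn": 0,"hand": 1}
    - {"dx": 0,"dy": 0,"dz": 0,"turn": 0,"hand": 1}
    - {"dx": 0,"dy": 0,"dz": 0,"turn": 0,"hand": 1}

```text
clock: 10.68
position: [0.344, 0.3796, 0.2874]
tcp_rot: [[0.987, 0.158, -0.0], [0.158, -0.987, -0.0], [-0.0, 0.0, -1.0]]
force: [-0.6, 0.5, 1.0]
width: 0.0003
grip_force: 0.0
```

```bash
python3 - <<'E'
from m import *
s=r.get_state(); print(s["clock"],s["position"],s["force"],np.round(s["qpos"],1))
im,K,M,_=grab("wrist","pics/w6.png")
b=blob(im,[45,90,50],[90,255,255],(0,0,640,330)); print("green",b,onz(K,M,*b[0],.058).round(4))
b=blob(im,[0,130,80],[8,255,255],(0,0,640,330))
if b: print("red",b,onz(K,M,*b[0],.058).round(4))
E
```

```text
10.675 [0.34397675 0.37957108 0.28738892] [-0.57514983  0.48748003  1.0260743 ] [ 45.2   0.4 118.7  -0.   60.9 126.1]
green (array([318.19512195, 108.68292683]), np.int32(82)) [0.4266 0.4004 0.058 ]
red (array([398.43333333,  96.13333333]), np.int32(150)) [0.4473 0.335  0.058 ]
```

View pics/w6.png

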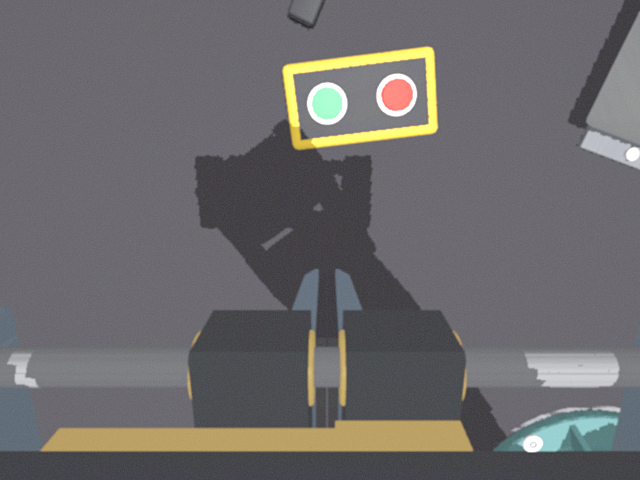

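The wrist view shows the green button at (327,103) and red at (398,96). By scale green is at (0.4327, 0.3935), 60 mm from red and in agreement with the fixed cameras.

Emit:
send_rows:
  moves:
    - {"dx": 30,"dy": 5,"dz": 0,"turn": 0,"hand": 1}
    - {"dx": 30,"dy": 5,"dz": 0,"turn": 0,"hand": 1}
    - {"dx": 28.7,"dy": 4,"dz": -20,"turn": 0,"hand": 1}
    - {"dx": 0,"dy": 0,"dz": -50,"turn": 0,"hand": 1}
    - {"dx": 0,"dy": 0,"dz": -50,"turn": 0,"hand": 1}
    - {"dx": 0,"dy": 0,"dz": -50,"turn": 0,"hand": 1}
    - {"dx": 0,"dy": 0,"dz": -20,"turn": 0,"hand": 1}
    - {"dx": 0,"dy": 0,"dz": -10,"turn": 0,"hand": 1}
    - {"dx": 0,"dy": 0,"dz": 0,"turn": 0,"hand": 1}
    - {"dx": 0,"dy": 0,"dz": 0,"turn": 0,"hand": 1}

```text
clock: 11.98
position: [0.433, 0.3942, 0.0885]
tcp_rot: [[0.987, 0.158, 0.002], [0.158, -0.987, 0.001], [0.002, -0.001, -1.0]]
force: [-0.2, -0.3, 0.5]
width: 0.0008
grip_force: 0.0
```

```bash
python3 - <<'E'
from h import *
s=r.get_state(); print(s["clock"],s["position"],s["force"])
im,K,M,_=grab("side"); u,v=proj(K,M,[.4327,.3935,.058]).astype(int); print(u,v)
cv2.imwrite("pics/s7.png",cv2.resize(im[330:480,190:350,::-1],(640,600),interpolation=cv2.INTER_CUBIC))
E
```

```text
11.975 [0.43303949 0.39422687 0.08847982] [-0.22614059 -0.25688322  0.53906758]
267 440
```

View pics/s7.png

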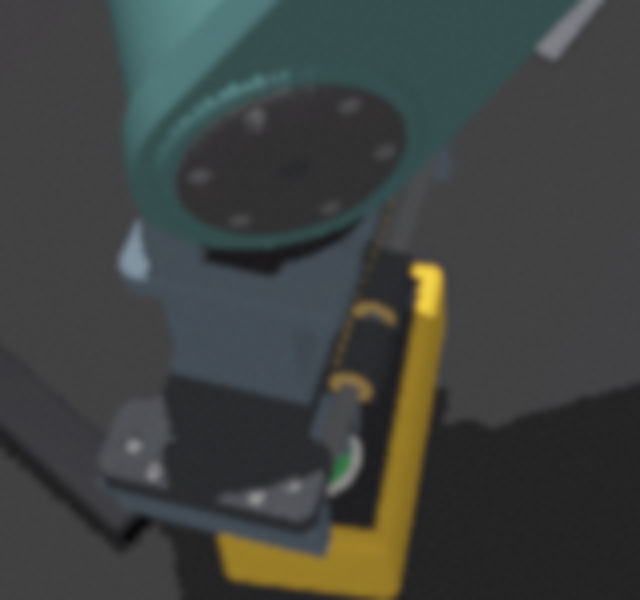

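The fingers hang right over the green button (its rim shows at (340,465) in the crop). Pressing now in small steps.

Emit:
send_rows:
  moves:
    - {"dx": 0,"dy": 0,"dz": -6,"turn": 0,"hand": 1}
    - {"dx": 0,"dy": 0,"dz": -6,"turn": 0,"hand": 1}
    - {"dx": 0,"dy": 0,"dz": -2,"turn": 0,"hand": 1}
    - {"dx": 0,"dy": 0,"dz": -2,"turn": 0,"hand": 1}
    - {"dx": 0,"dy": 0,"dz": -2,"turn": 0,"hand": 1}
    - {"dx": 0,"dy": 0,"dz": 0,"turn": 0,"hand": 1}
    - {"dx": 0,"dy": 0,"dz": 0,"turn": 0,"hand": 1}

```text
clock: 12.9
position: [0.4323, 0.3936, 0.07]
tcp_rot: [[0.987, 0.158, -0.0], [0.158, -0.987, -0.0], [-0.0, 0.0, -1.0]]
force: [-6.8, -5.8, 24.7]
width: 0.0006
grip_force: 12.0
```

At 24.7 N with the tip at 53 mm, the button is right down. Release.

Emit:
send_rows:
  moves:
    - {"dx": 0,"dy": 0,"dz": 3,"turn": 0,"hand": 1}
    - {"dx": 0,"dy": 0,"dz": 5,"turn": 0,"hand": 1}
    - {"dx": 0,"dy": 0,"dz": 20,"turn": 0,"hand": 1}
    - {"dx": 0,"dy": 0,"dz": 50,"turn": 0,"hand": 1}
    - {"dx": 0,"dy": 0,"dz": 50,"turn": 0,"hand": 1}
    - {"dx": -30,"dy": -5,"dz": 40,"turn": 0,"hand": 1}
    - {"dx": -30,"dy": -5,"dz": 20,"turn": 0,"hand": 1}
    - {"dx": -30,"dy": -4,"dz": 20,"turn": 0,"hand": 1}
    - {"dx": 0,"dy": 0,"dz": 0,"turn": 0,"hand": 1}
    - {"dx": 0,"dy": 0,"dz": 0,"turn": 0,"hand": 1}

```text
clock: 14.15
position: [0.3425, 0.3796, 0.2773]
tcp_rot: [[0.987, 0.158, 0.001], [0.158, -0.987, 0.0], [0.001, -0.0, -1.0]]
force: [0.6, -0.4, -0.9]
width: 0.0001
grip_force: 0.0
```

```bash
python3 - <<'E'
from p import *
s=r.get_state(); print(s["clock"],s["position"],s["force"])
im,K,M,_=grab("wrist"); b=blob(im,[0,130,80],[8,255,255],(330,0,640,330)); print("red",onz(K,M,*b[0],.058).round(4))
c=np.array([.5843,-.038]); im,K,M,_=grab("side"); print(ptr(im,K,M,c))
b=blob(im,[45,90,60],[90,255,255],(240,420,300,465)); print(b and onz(K,M,*b[0],.058).round(4))
E
```

```text
14.15 [0.3425152  0.37958439 0.27732321] [ 0.58999175 -0.36266186 -0.92448299]
red [0.4472 0.3347 0.058 ]
(array([nan, nan]), 0, np.float64(nan), np.float64(nan))
[0.4306 0.3936 0.058 ]p.py:6: RuntimeWarning: Mean of empty slice.
  return P.mean(0),len(P),np.hypot(*(P.mean(0)-c)),ang(P.mean(0),c)
  ret = um.true_divide(
```

```bash
python3 -c "
from station import r
print(r.sign_off())"
```

```text
the job is handed in; nothing more can be done
None
```

The job is handed in at about 14 s of the 45 s allowed: the pointer was on the blue dot when last seen (the arm hid it in the final check), then the green button was pressed right down (24.7 N) and released, and the remote did not move.

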